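# Angle a rail past the post into its bay

## Task

Stow the slotted aluminium rail in the blue bay on the worktop: pushing it with the fingertips only, slide its blue end in behind the yellow post, then push its black end round so that the whole rail lies inside the bay, flush along the back fence. The rail must stay flat on the worktop, never gripped and lifted, and the vial, stopper and tape roll near the work must be left standing where they are.

Things in the scene. Friction and masses are not known exactly. Their poses are not given: they have to be found in the camera images.
- rail: Slotted aluminium rail lying loose on the worktop, 180 mm long, 25 mm wide, 25 mm high, about 0.25 kg, a blue cap on one end, a black cap on the other. Origin: centre of its underside. x runs along its length toward the blue end, y across it, z up. It starts in front of the bay and to its left, blue end roughly toward the right-hand side.
- blue_end (a point): centre of the rail's blue end face, at +90 mm on the rail's x, 12.5 mm above its underside
- black_end (a point): centre of the rail's black end face, at -90 mm on the rail's x, 12.5 mm above its underside
- bay: Blue bay fixed to the worktop, no floor: back fence and two side walls, 24 mm high, 8 mm thick, open toward the robot. Origin: on the worktop, middle of the fence's inner face. x points out through the fence, away from the robot, y along it to the left, z up. Side walls: inner faces at y = +130 and -130 mm, reaching forward to x = -89 mm. The stowed rail's centre lies at x = -12.5 mm.
- post: Upright post with yellow sleeve and steel top, fixed in the mouth of the bay, right of its middle: 20 mm in diameter, 46 mm high. Origin: centre of its foot. Between it and the left side wall there is less room than the rail is long, so the rail must go in at an angle, blue end first, passing left of the post and in behind it.
- vial: glass sample vial with a black cap, 25 mm across, 50 mm high, loose, standing behind the back fence; origin at the centre of its underside
- stopper: red rubber stopper, 32 mm across, 26 mm high, loose, standing at the left of the rail's start; origin at the centre of its underside
- tape: roll of label tape lying flat, 52 mm across, 19 mm high, loose, to the right of the bay; origin at the centre of its underside
- rim_corner (a point): front right corner of the black sink's flat rim, which stands 4 mm above the worktop; from here the rim's front edge runs to the left along y and its right edge away from the robot along x. The rail must slide past in front of it. The worktop's front edge lies about 120 mm nearer to the robot.

How it is judged:
On the way:
1. the blue end is in the bay, behind the post (x of blue_end in the frame of bay above -0.07 m and y of blue_end in the frame of bay below -0.046 m), for 0.1 s.
At the end, for the whole second after the job is handed in: The rail lies at rest, flat on the worktop inside the bay between the side walls, blue end on the post's side (behind the post), parallel to the back fence within 0.06 rad and against it within 5.5 mm at its middle; vial, stopper and tape roll within 20 mm of their places (angle between the x axis of rail and the y axis of bay, either way round below 0.06 rad and x of rail in the frame of bay between -0.018 and -0.008 m and y of rail in the frame of bay between -0.044 and 0.044 m and y of blue_end in the frame of bay below -0.046 m and height (world z) of rail below 0.004 m and angle between rail's own z axis and vertical below 0.05 rad and linear speed of rail below 0.01 m/s and distance of each of vial, stopper, tape from where it was at the start of the episode below 0.02 m); the robot touches nothing.
It fails at once if the rail is lifted off the worktop (height (world z) of rail above 0.012 m or angle between rail's own z axis and vertical above 0.2 rad).
It fails at once if the vial, stopper or tape roll is pushed away or knocked over (distance of any of vial, stopper, tape from where it was at the start of the episode above 0.02 m or angle between any of vial, stopper, tape's own z axis and vertical above 0.4 rad).
It also fails if it takes over 72 s, if anything falls off the work surface, if the arm or the gripper's body presses on something with over 40 N, if the wrist force passes 120 N, or if a joint passes its speed limit or range.

## Robot

A 6-joint arm with a two-finger parallel gripper is mounted at the origin on a cart in front of the work surface, level with it; the furniture and walls round the work are solid. World frame = base frame: x ahead of the robot, y to its left, z up, the work surface at z = 0. Lengths are in m, angles in rad, forces in N, time in s.
With the tool pointing down it reaches from about 0.3 to 0.95 m from the base axis. Payload 3.1 kg.
Tool frame: the origin (TCP) lies at the centre of the arm's flange, where the gripper is bolted on; the fingertips stand 173 mm ahead of it and the grasp point (between the pads) lies 155 mm ahead of it (manip.grip_point_offset is the distance from the TCP to the grasp point, in m); z points along the fingers, x is the direction in which the jaws open and shut, and the axes are right-handed (so a half turn about z gives the same grasp; the last joint's range is limited). The gripper opens to 85 mm and grips with 20 to 120 N. Pads are 22 mm wide; open, the fingers measure 114 mm over their backs; the gripper's body (76 mm by 85 mm) begins 54 mm behind the grasp point. The pads swing forward as they close: fully open they stand 13 mm farther back than shut.
Start: joints at [-1.217, 0.308, 1.634, -0, 1.2, -0.07], TCP at [0.257, -0.57, 0.405] pointing down, gripper open.
Joint ranges: [-3.06, 3.06], [-0.79, 1.96], [0.05, 2.63], [-1.19, 4.34], [0.05, 2.64], [-2.94, 2.94]. Speed limits (rad/s): [2.79, 2.79, 3.14, 3.14, 3.14, 3.14].

## Interface

Orientations are given as a 3x3 rotation matrix whose columns are the frame's x, y, z axes.
In Python, from workcell import telemetry, vision, manip gives the robot as it stands.
- The arm moves only by the tool move_arm, never from a script. Its argument "steps" is a list that holds one entry, the list of rows, each a list of 6 numbers: the shift along the world's x, y, z in m, then the turn, a rotation vector about the world's x, y, z in rad. A call has 1 to 8 rows; each row shifts and turns the pose as measured when the row begins; what a row does not reach is not made up. A row lasts 1/8 s, in which the tool goes at most 62.5 mm and 10.7 degrees, less where a joint would pass 70% of its speed; a pose out of reach is approached as far as the arm can. A call with a gripper value outside its range is refused whole. "jaw" is the closure in counts, from 0 (fully open) to 255 (shut), set as the call begins (left out, the last holds). The fingers move at their own pace and stop on an object; "force" is the grip in N (left out, the last holds). Time passes only in rows, so rows that do not move let the fingers close. It gives the time, the measured TCP pose, the force and the opening at its end, in the units of the state.
- telemetry.read_state(): the state, without advancing time (a new reading comes with each control period).
- vision.read_camera(name): name is "side" or "top"; returns a dict with "image" (400x640x3 uint8, blue, green, red), "K" (3x3 intrinsics, pixels), "distortion" ([k1, k2, p1, p2, k3] as OpenCV has them; the pictures are not rectified), "rvec" (rotation vector, rad) and "tvec" (3), from world to camera coordinates, as OpenCV has them. Camera axes: x right, y down, z forward; pixel columns grow to the right and rows downward; lengths in m; the calibration is good to about 2 mm. A picture is of the moment at which its call begins. There is no depth.
- manip.hand_in(): hands the job in, once; it reports no verdict.
The state is a dict: "time_s": time; "q": joint angles; "joint_vel": joint speeds; "joint_efforts": joint torques, N m; "tool_pos": TCP position; "ee_rot": TCP orientation; "contact_force": force on the tool from outside, world axes, zero at the start; "torque": the same for the moment, N m; "finger_gap": finger opening in m.
Only numpy, scipy, OpenCV 4.12 (cv2) and the standard library are available. Lean on these libraries where they do the work, as an engineer would, in place of code of your own. Each camera call takes 0.05 s, during which the arm holds its last target.

## Working session

There is one attempt and no reset: what is moved stays moved. The work goes in short steps, Python scripts to look and compute and a tool call to move; the robot and the scene stay as the last step left them, time stands still between calls to the robot, and variables do not carry over. Pictures are saved under pics/ and viewed, and the job is handed in when it is done.

Besides the shell and the picture viewer there is one more tool, called by a JSON object that holds its "op" and its "data", one argument or row to a line. move_arm: Moves the arm, as the interface text tells. Its arguments: {"type":"object","properties":{"steps":{"type":"array"},"jaw":{"type":"number"},"force":{"type":"number"}},"required":["steps"]}

```bash
mkdir -p pics; ls
python3 - <<'E'
from workcell import telemetry, vision, manip
import cv2
s=telemetry.read_state(); print(s)
for n in("top","side"):
    c=vision.read_camera(n); cv2.imwrite(f"pics/{n}0.png",c["image"]); print(n,c["K"],c["distortion"],c["rvec"],c["tvec"])
E
```

```text
pics
{'time_s': 0.0, 'q': array([-1.21668722e+00,  3.08996347e-01,  1.63518276e+00,  2.95923944e-05,
        1.19971758e+00, -6.96886043e-02]), 'joint_vel': array([-0.00088104,  0.00067901, -0.00166897, -0.00013964, -0.00024291,
       -0.00027052]), 'joint_efforts': array([ 2.46626150e-04, -4.15252841e+01, -2.76667428e+01, -8.49264893e-06,
        1.00469089e-02,  1.58488923e-06]), 'tool_pos': array([ 0.25685324, -0.56931576,  0.40345382]), 'ee_rot': array([[ 4.11214450e-01, -9.11538303e-01, -7.73067283e-04],
       [-9.11535738e-01, -4.11215134e-01,  2.17064333e-03],
       [-2.29652151e-03, -1.87921447e-04, -9.99997345e-01]]), 'contact_force': array([0.09337324, 0.43330471, 0.53995526]), 'torque': array([-0.02673093, -0.04000182, -0.00515587]), 'finger_gap': 0.08506766842487072}
top [[481.80892287   0.         325.57936517]
 [  0.         481.80892287 204.52217953]
 [  0.           0.           1.        ]] [-0.12876344  0.          0.          0.          0.        ] [ 2.12191238 -2.16200541  0.18541659] [-0.17685324  0.54915531  1.47533456]
side [[413.28242038   0.         315.82418391]
 [  0.         413.28242038 201.87273173]
 [  0.           0.           1.        ]] [-0.02753997  0.          0.          0.          0.        ] [ 1.17606142  2.55777963 -0.76541204] [ 0.4774759  -0.21905265  1.31889965]
```

View pics/top0.png

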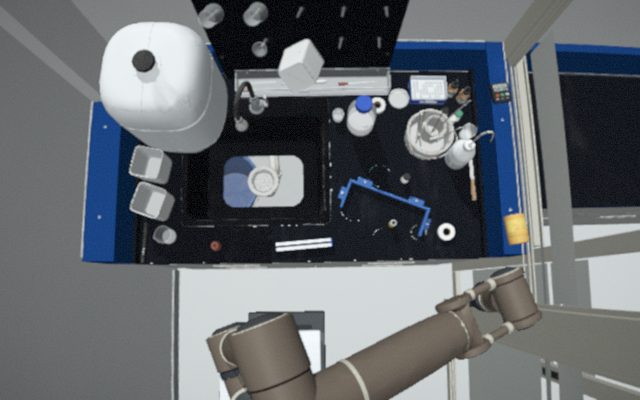

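View pics/side0.png

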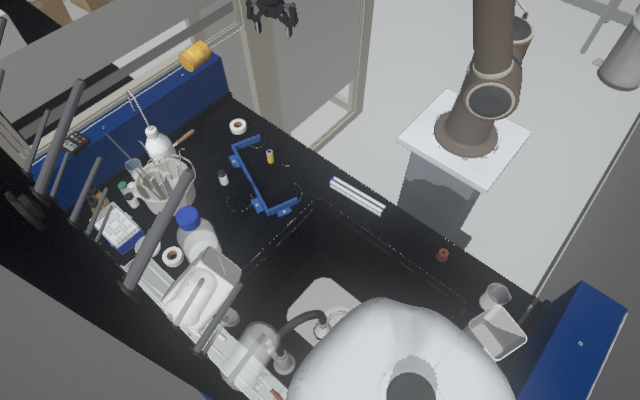

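The top view shows the rail at about (276–332, 244), the bay from (340,200) through (358,183) to (430,235), the post at (393,223), the vial at (405,179), the stopper at (215,245) and the tape at (446,232). I'll zoom in on both views.

```bash
cat > h.py <<'E'
import numpy as np, cv2
from workcell import telemetry, vision, manip
def cam(n): return vision.read_camera(n)
def ray(c,px):
    p=cv2.undistortPoints(np.array(px,float).reshape(-1,1,2),np.array(c["K"]),np.array(c["distortion"])).reshape(-1,2)
    R,_=cv2.Rodrigues(np.array(c["rvec"],float)); t=np.array(c["tvec"],float).ravel()
    d=np.c_[p,np.ones(len(p))]@R; o=-R.T@t
    return o,d
def onz(c,px,z):
    o,d=ray(c,px); return (o+d*((z-o[2])/d[:,2])[:,None])[:,:2]
def proj(c,P):
    return cv2.projectPoints(np.array(P,float).reshape(-1,1,3),np.array(c["rvec"],float),np.array(c["tvec"],float),np.array(c["K"]),np.array(c["distortion"]))[0].reshape(-1,2)
def crop(c,x0,y0,x1,y1,s,fn,gain=1.0):
    im=cv2.resize(c["image"][y0:y1,x0:x1],None,fx=s,fy=s,interpolation=cv2.INTER_CUBIC)
    im=cv2.convertScaleAbs(im,alpha=gain)
    for x in range((x0+9)//10*10,x1,10):
        cv2.line(im,((x-x0)*s,0),((x-x0)*s,4),(0,255,255),1); cv2.putText(im,str(x),((x-x0)*s,14),0,.3,(0,255,255),1)
    for y in range((y0+9)//10*10,y1,10):
        cv2.line(im,(0,(y-y0)*s),(4,(y-y0)*s),(0,255,255),1); cv2.putText(im,str(y),(5,(y-y0)*s+4),0,.3,(0,255,255),1)
    cv2.imwrite(fn,im)
E
python3 - <<'E'
from h import *
c=cam("top"); crop(c,330,170,460,250,6,"pics/t1.png",1.5); crop(c,205,205,335,270,6,"pics/t2.png",1.5)
c=cam("side"); crop(c,210,110,340,220,6,"pics/s1.png",1.5);crop(c,320,165,450,265,6,"pics/s2.png",1.5)
E
```

```text
(no output)
```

View pics/t1.png

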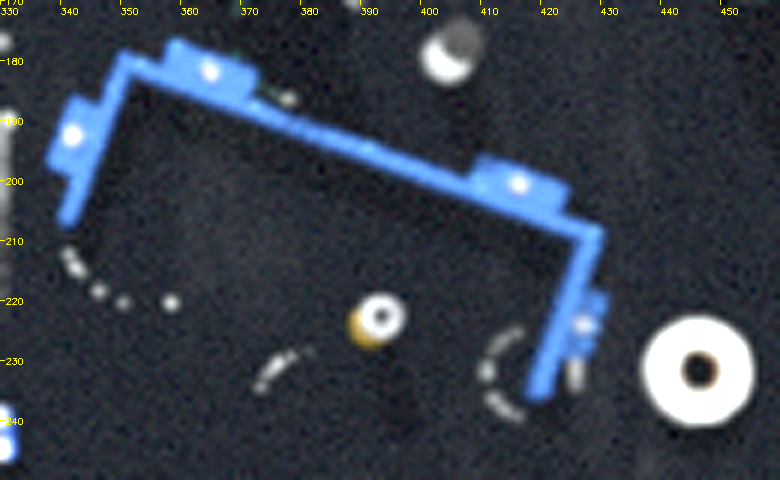

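View pics/t2.png

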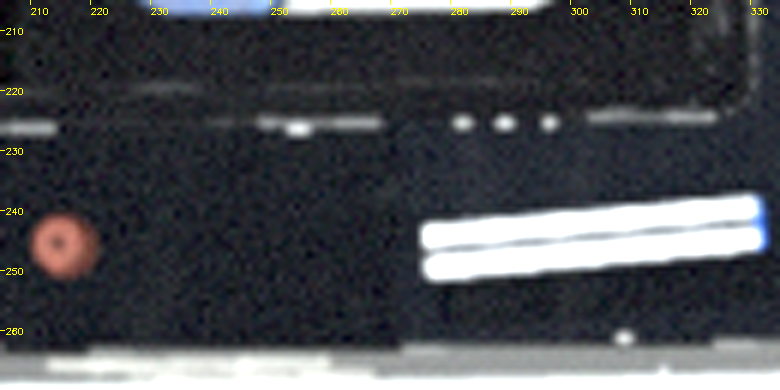

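View pics/s1.png

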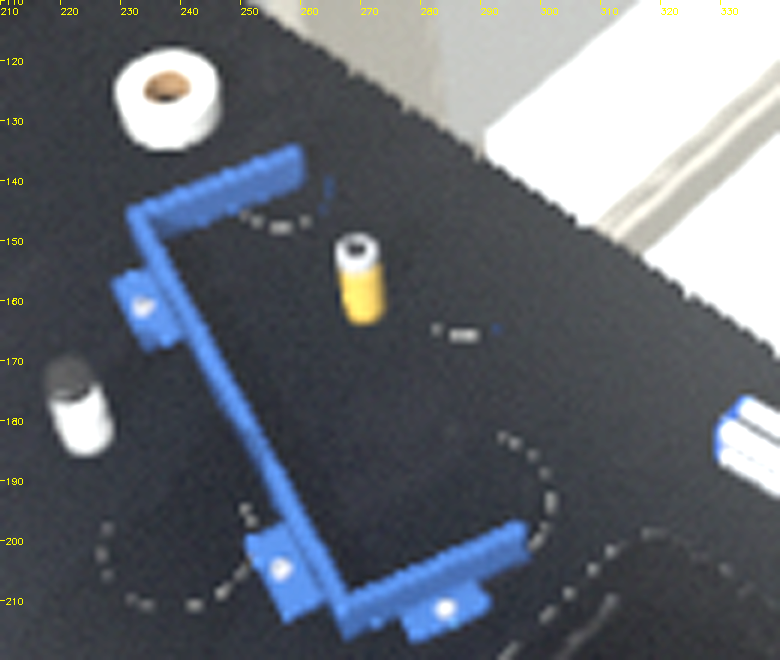

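View pics/s2.png

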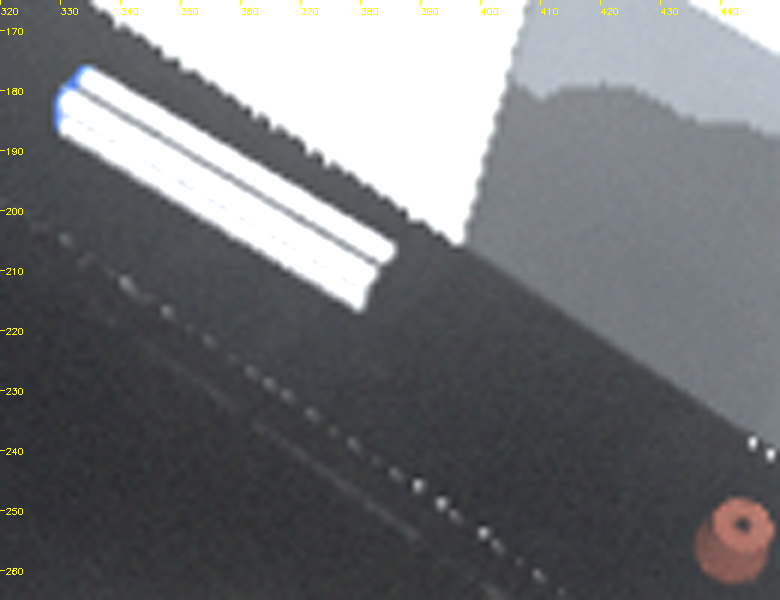

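Run:
```python
from h import *
c=cam("top")
def q(l): return np.array(l,float)-0.5
P=lambda n,l,z: print(n,onz(c,q(l),z).round(4).tolist())
# outer corner of wall tops, fence ends etc
P("fence inner edge (left,right)",[[353,183.3],[425.5,210.5]],.024)
P("left wall tip mid, fence junction mid",[[340.5,206.5],[350.5,181]],.024)
P("right wall tip, junction mid",[[419,235.5],[428,209.5]],.024)
P("post top",[[393,222.7]],.046)
P("vial cap",[[406.5,176.5]],.05)
P("tape",[[446.3,231.8]],.019)
P("stopper",[[215.5,245.5]],.026)
P("rim corner",[[330,224]],.004)
P("rail corners topleft,topright,botright,botleft",[[275,242],[330,237],[332.5,246.5],[276,252]],.025)
P("front edge",[[280,263],[330,262]],0)
im=c["image"]; m=((im.min(2)>120)|((im[...,0]>100)&(im[...,2]<100))).astype(np.uint8)
m[:235]=0;m[256:]=0;m[:,:268]=0;m[:,345:]=0
cs,_=cv2.findContours(m,0,1);k=max(cs,key=cv2.contourArea);r=cv2.minAreaRect(k);print(r)
b=cv2.boxPoints(r);print(b, onz(c,b,.025).round(4))
s=cam("side")
def tri(a,b):
    o1,d1=ray(c,q([a]));o2,d2=ray(s,q([b]));
    A=np.c_[d1[0],-d2[0]];t=np.linalg.lstsq(A,o2-o1,rcond=None)[0]
    p1=o1+d1[0]*t[0];p2=o2+d2[0]*t[1];return ((p1+p2)/2).round(4),np.linalg.norm(p1-p2).round(4)
print("post tri",tri([393,222.7],[268.3,151.5]))
S=lambda n,l,z: print("side",n,onz(s,q(l),z).round(4).tolist())
S("post top",[[268.3,151.5]],.046)
S("rail top corners blue near sink/robot, black robot/sink",[[329.5,181],[333.5,176],[385,206.5],[381,211]],.025)
S("stopper",[[441.5,252.5]],.026); S("bay corner fence/right mid, right tip, fence/left, left tip",[[231,145],[259,135],[267,211],[296,198]],.024)
S("vial",[[221,171]],.05); S("tape",[[237,124.5]],.019)
```

```text
fence inner edge (left,right) [[0.6187, -0.2757], [0.5256, -0.5071]]
left wall tip mid, fence junction mid [[0.5436, -0.2334], [0.6265, -0.2678]]
right wall tip, junction mid [[0.4454, -0.4819], [0.5287, -0.5154]]
post top [[0.4855, -0.3967]]
vial cap [[0.6327, -0.4458]]
tape [[0.4558, -0.5725]]
stopper [[0.4252, 0.1658]]
rim corner [[0.4903, -0.199]]
rail corners topleft,topright,botright,botleft [[0.4335, -0.0235], [0.4463, -0.1978], [0.416, -0.205], [0.4018, -0.0265]]
front edge [[0.3681, -0.0368], [0.3684, -0.1966]]
((303.5112609863281, 244.1294708251953), (9.96240520477295, 57.4787483215332), 85.03025817871094)
[[274.44843 241.65668]
 [331.71106 236.6773 ]
 [332.5741  246.60226]
 [275.31146 251.58163]] [[ 0.433  -0.0233]
 [ 0.4456 -0.2048]
 [ 0.4141 -0.2068]
 [ 0.4016 -0.0259]]
post tri (array([ 0.4858, -0.3971,  0.0495]), np.float64(0.0025))
side post top [[0.4847, -0.4006]]
side rail top corners blue near sink/robot, black robot/sink [[0.4382, -0.2015], [0.4169, -0.2042], [0.4057, -0.0284], [0.4247, -0.0282]]
side stopper [[0.4265, 0.1655]]
side bay corner fence/right mid, right tip, fence/left, left tip [[0.5289, -0.5223], [0.4439, -0.4851], [0.6279, -0.2683], [0.5441, -0.2361]]
side vial [[0.6269, -0.4513]]
side tape [[0.4549, -0.5755]]
```

Measured in the world frame:
- **Bay:** origin about (0.574, -0.391), yaw about -0.38.
- **Post:** about (0.4855, -0.398).
- **Rail:** centre about (0.4225, -0.115), yaw about -86°.
- **Rim corner:** about (0.490, -0.199).

Sizes agree: the wall mid-lines are 266 mm apart against 268 mm nominal, and the rail measures 181 mm against 180 mm.

Plan:
1. Nudge the rail to yaw about -78° on a line that clears both the rim and the post.
2. Push its black end along that line.
3. Swing the black end in.

First move: turn the closed tool and travel over.

{"op": "move_arm", "data": {
  "steps": [
    [[0.016, 0.0555, 0, 0, 0, 0.17], [0.016, 0.0555, 0, 0, 0, 0.17], [0.016, 0.0555, 0, 0, 0, 0.17], [0.016, 0.0555, 0, 0, 0, 0.17], [0.016, 0.0555, 0, 0, 0, 0.17], [0.016, 0.0555, 0, 0, 0, 0.17], [0.016, 0.0555, 0, 0, 0, 0.17], [0.016, 0.0555, 0, 0, 0, 0.17]]
  ],
  "jaw": 255,
  "force": 40
}}

```text
time_s: 1.3
tool_pos: [0.3854, -0.1163, 0.4049]
ee_rot: [[0.969, 0.246, 0.007], [0.246, -0.969, -0.0], [0.007, 0.002, -1.0]]
contact_force: [1.2, -0.1, 0.5]
finger_gap: 0.0001
```

{"op": "move_arm", "data": {
  "steps": [
    [[-0.005, -0.009, -0.04, 0, 0, -0.035], [0, 0, -0.05, 0, 0, 0], [0, 0, -0.05, 0, 0, 0], [0, 0, -0.045, 0, 0, 0], [0, 0, -0.03, 0, 0, 0], [0, 0, 0, 0, 0, 0]]
  ]
}}

```text
time_s: 2.05
tool_pos: [0.3828, -0.1192, 0.1882]
ee_rot: [[0.974, 0.227, 0.019], [0.227, -0.974, -0.004], [0.017, 0.008, -1.0]]
contact_force: [-1.2, 0.7, 0.1]
finger_gap: -0.0
```

Run:
```python
from h import *
s=telemetry.read_state();print(s["tool_pos"],s["ee_rot"].round(3).tolist(),s["contact_force"])
c=cam("top"); crop(c,240,205,370,290,6,"pics/t3.png",1.5)
c=cam("side"); crop(c,310,120,440,220,6,"pics/s3.png",1.5)
```

```text
[ 0.38280413 -0.1192452   0.18822401] [[0.974, 0.227, 0.019], [0.227, -0.974, -0.004], [0.017, 0.008, -1.0]] [-1.16376932  0.65344544  0.05842639]
```

View pics/t3.png

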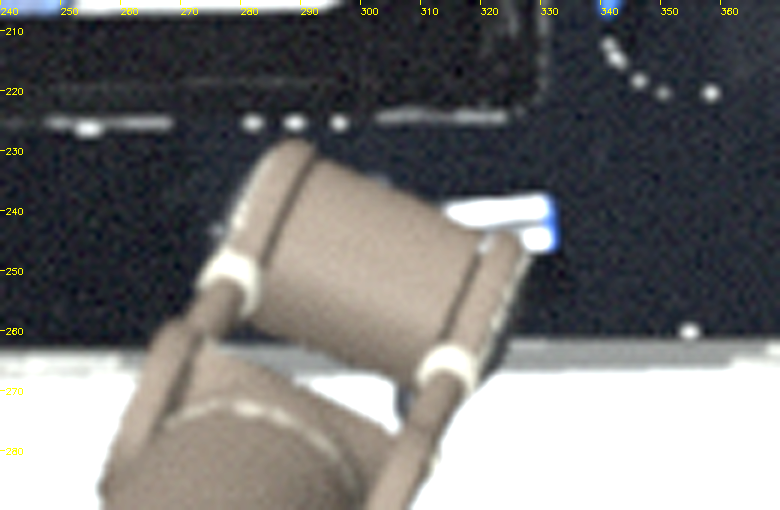

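View pics/s3.png

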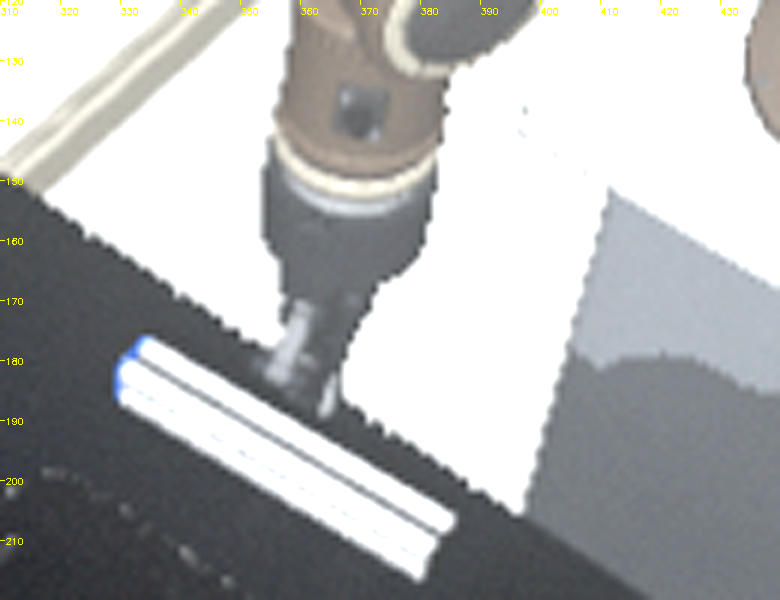

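The tool stands in front of the rail, with clear space behind it. Side view: blue end at about (330,182), black end at about (383,210). Now I'll push.

{"op": "move_arm", "data": {
  "steps": [
    [[0, -0.005, -0.007, 0.004, 0.019, 0], [0.008, 0, 0, 0, 0, 0], [0.008, 0, 0, 0, 0, 0], [0.008, 0, 0, 0, 0, 0], [0.008, 0, 0, 0, 0, 0], [0.008, 0, 0, 0, 0, 0], [0.004, 0, 0, 0, 0, 0], [0, 0, 0, 0, 0, 0]]
  ]
}}

```text
time_s: 3.15
tool_pos: [0.4337, -0.1262, 0.187]
ee_rot: [[0.974, 0.227, 0.01], [0.227, -0.974, -0.005], [0.009, 0.008, -1.0]]
contact_force: [-0.2, -0.8, -0.3]
finger_gap: -0.0001
```

Run:
```python
from h import *
s=telemetry.read_state();print(s["tool_pos"],s["ee_rot"].round(3).tolist(),s["contact_force"])
c=cam("side"); crop(c,310,120,440,220,6,"pics/s4.png",1.5)
```

```text
[ 0.43371218 -0.12618262  0.18695659] [[0.974, 0.227, 0.01], [0.227, -0.974, -0.005], [0.009, 0.008, -1.0]] [-0.18945629 -0.76819953 -0.26977473]
```

View pics/s4.png

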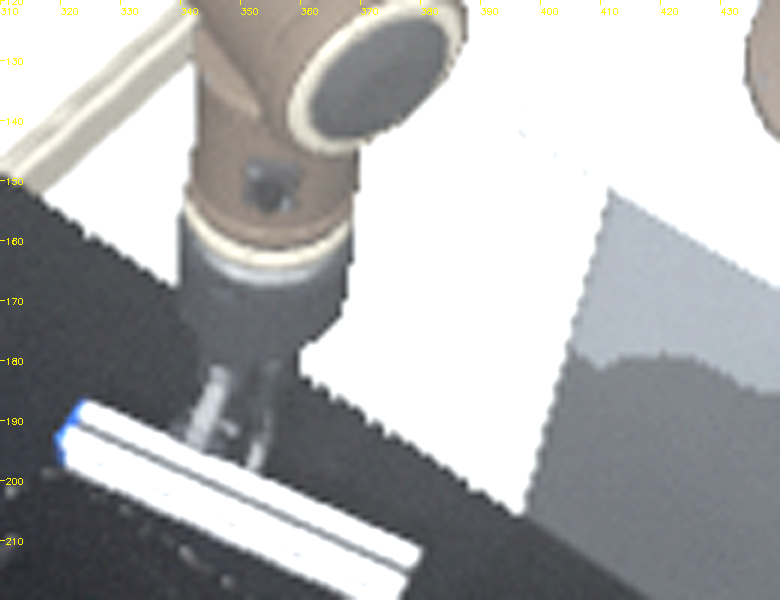

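```bash
cat >> h.py <<'E'
def railfrom(c,br,bs,kr,ks):
    """top-face corners: blue robot-side, blue sink-side, black robot-side, black sink-side; label px"""
    p=onz(c,np.array([br,bs,kr,ks],float)-.5,.025)
    b=(p[0]+p[1])/2;k=(p[2]+p[3])/2;d=b-k
    yaw=np.degrees(np.arctan2(d[1],d[0])); 
    print("L %.4f yaw %.1f ctr %s blue %s black %s"%(np.linalg.norm(d),yaw,((b+k)/2).round(4),b.round(4),k.round(4)))
    O=np.array([.574,-.391]);a=-.38;R=np.array([[np.cos(a),np.sin(a)],[-np.sin(a),np.cos(a)]])
    print("bay: ctr",(R@((b+k)/2-O)).round(4),"blue",(R@(b-O)).round(4),"black",(R@(k-O)).round(4),"theta %.1f"%(yaw+90+21.8))
    print(p.round(4).tolist(), "widths",np.linalg.norm(p[0]-p[1]).round(4),np.linalg.norm(p[2]-p[3]).round(4))
E
python3 - <<'E'
from h import *
c=cam("side"); crop(c,310,175,400,240,8,"pics/s5.png",1.0)
railfrom(c,[323.5,187],[320,191.5],[379.5,211.5],[376.5,215.5])
# projection check of expected corners for target pose
E
```

```text
L 0.1743 yaw -77.3 ctr [ 0.4557 -0.1148] blue [ 0.4748 -0.1998] black [ 0.4366 -0.0297]
bay: ctr [-0.2123  0.2127] blue [-0.1631  0.1408] black [-0.2616  0.2846] theta 34.5
[[0.4656, -0.2011], [0.4839, -0.1985], [0.4287, -0.0304], [0.4444, -0.029]] widths 0.0185 0.0158
```

View pics/s5.png

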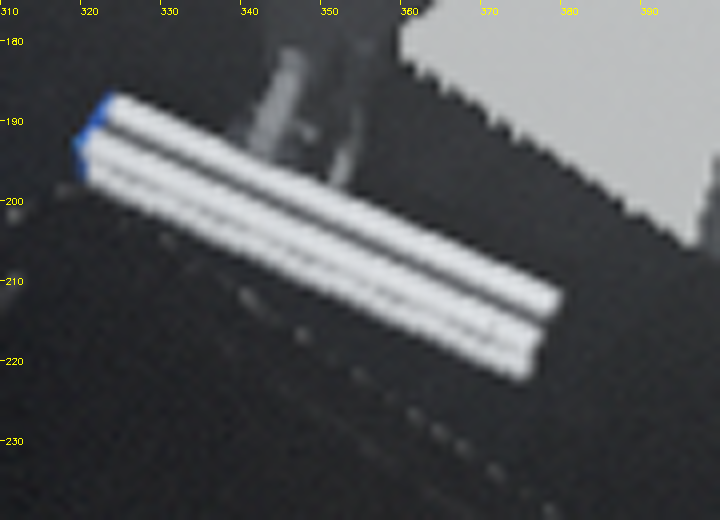

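The side view shows the rail at yaw about -77.5°, close to the wanted -78°, with its front edge along (323,187) to (379,211). It is about 7 mm too far toward the sink rim. I'll hop over it and nudge it back 6 mm.

{"op": "move_arm", "data": {
  "steps": [
    [[-0.006, 0, 0.01, 0.005, 0.01, 0], [0, 0, 0.045, 0, 0, 0], [0.033, 0.009, 0, 0, 0, 0], [0.032, 0.009, 0, 0, 0, 0], [0, 0, -0.02, 0, 0, 0], [0, 0, -0.03, 0, 0, 0], [0, 0, -0.01, 0, 0, 0], [0, 0, 0, 0, 0, 0]]
  ]
}}

```text
time_s: 4.25
tool_pos: [0.4946, -0.1088, 0.19]
ee_rot: [[0.974, 0.225, 0.012], [0.225, -0.974, -0.003], [0.011, 0.005, -1.0]]
contact_force: [0.1, -0.4, 1.0]
finger_gap: 0.0005
```

{"op": "move_arm", "data": {
  "steps": [
    [[0, 0, -0.009, 0, 0, 0], [-0.006, -0.001, 0, 0, 0.012, 0], [-0.005, -0.001, 0, 0, 0, 0], [-0.004, -0.001, 0, 0, 0, 0], [0, 0, 0, 0, 0, 0]]
  ]
}}

```text
time_s: 4.88
tool_pos: [0.4796, -0.1126, 0.1832]
ee_rot: [[0.975, 0.224, 0.004], [0.224, -0.975, -0.004], [0.003, 0.005, -1.0]]
contact_force: [-0.4, 0.1, -0.1]
finger_gap: 0.0
```

Run:
```python
from h import *
s=telemetry.read_state();print(s["tool_pos"],s["ee_rot"].round(3).tolist(),s["contact_force"])
c=cam("side"); crop(c,310,160,400,235,8,"pics/s6.png",1.0)
```

```text
[ 0.47960496 -0.11260653  0.1831579 ] [[0.975, 0.224, 0.004], [0.224, -0.975, -0.004], [0.003, 0.005, -1.0]] [-0.41839152  0.10843597 -0.07142889]
```

View pics/s6.png

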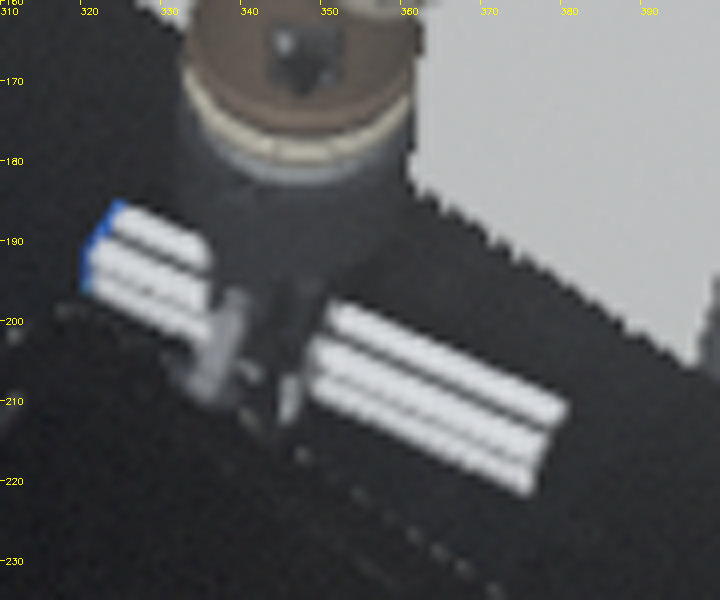

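Run:
```python
from h import *
c=cam("side")
for e in ([[323,186.5],[379.5,211]],[[324.2,185.5],[380.5,210.7]]):
    p=onz(c,np.array(e)-.5,.025);d=p[0]-p[1];print(p.round(4).tolist(),np.degrees(np.arctan2(d[1],d[0])).round(1),np.linalg.norm(d).round(4), p[1]+d*((-.115-p[1][1])/d[1]))
```

```text
[[0.4652, -0.2033], [0.4274, -0.0313]] -77.6 0.176 [ 0.44579599 -0.115     ]
[[0.4603, -0.2029], [0.4249, -0.0298]] -78.4 0.1767 [ 0.44228883 -0.115     ]
```

Centreline is now within 2.5 mm of plan at yaw -78.4°, which leaves about 5 mm to the rim and about 4.5 mm to the post. Next I'll go to the black end.

{"op": "move_arm", "data": {
  "steps": [
    [[0.006, 0, 0.01, 0, 0.004, -0.02], [0, 0, 0.045, 0, 0, 0], [-0.01, 0.036, 0, 0, 0, 0], [-0.024, 0.036, 0, 0, 0, 0], [-0.02, 0.036, 0, 0, 0, 0], [0, 0, -0.025, 0, 0, 0], [0, 0, -0.03, 0, 0, 0], [0, 0, -0.002, 0, 0, 0]]
  ]
}}

```text
time_s: 5.98
tool_pos: [0.4366, -0.0015, 0.1887]
ee_rot: [[0.98, 0.2, 0.012], [0.2, -0.98, -0.006], [0.011, 0.008, -1.0]]
contact_force: [-0.8, 0.4, 0.5]
finger_gap: -0.0001
```

Run:
```python
from h import *
s=telemetry.read_state();print(s["tool_pos"],s["ee_rot"].round(3).tolist(),s["contact_force"])
c=cam("side"); crop(c,310,160,410,235,8,"pics/s7.png",1.0)
```

```text
[ 0.43659933 -0.00148733  0.18874764] [[0.98, 0.2, 0.012], [0.2, -0.98, -0.006], [0.011, 0.008, -1.0]] [-0.76637271  0.41261099  0.51490803]
```

View pics/s7.png

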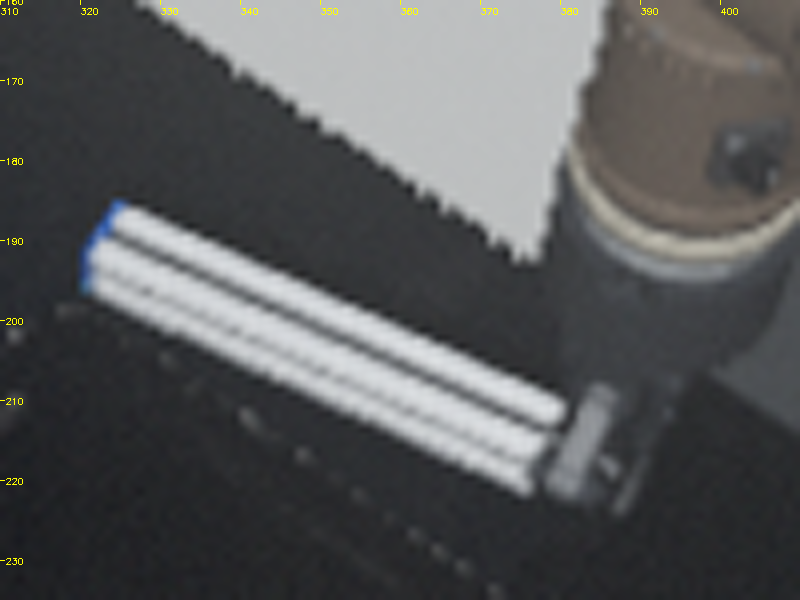

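{"op": "move_arm", "data": {
  "steps": [
    [[-0.005, 0, -0.007, 0.006, 0.012, 0], [0.001, -0.006, 0, 0, 0, 0], [0.002, -0.012, 0, 0, 0, 0], [0.0024, -0.012, 0, 0, 0, 0], [0.0024, -0.012, 0, 0, 0, 0], [0.0024, -0.012, 0, 0, 0, 0], [0.0024, -0.012, 0, 0, 0, 0], [0, 0, 0, 0, 0, 0]]
  ]
}}

```text
time_s: 7.02
tool_pos: [0.4482, -0.074, 0.1855]
ee_rot: [[0.98, 0.196, 0.009], [0.196, -0.981, -0.0], [0.009, 0.002, -1.0]]
contact_force: [-0.0, -0.1, -0.4]
finger_gap: -0.0003
```

Run:
```python
from h import *
s=telemetry.read_state();print(s["tool_pos"],s["ee_rot"].round(3).tolist(),s["contact_force"])
c=cam("side"); crop(c,280,140,380,215,8,"pics/s8.png",1.0)
c=cam("top"); crop(c,280,200,380,260,7,"pics/t8.png",1.3)
```

```text
[ 0.44820288 -0.07401097  0.18545095] [[0.98, 0.196, 0.009], [0.196, -0.981, -0.0], [0.009, 0.002, -1.0]] [-0.01499047 -0.06722545 -0.36263437]
```

View pics/s8.png

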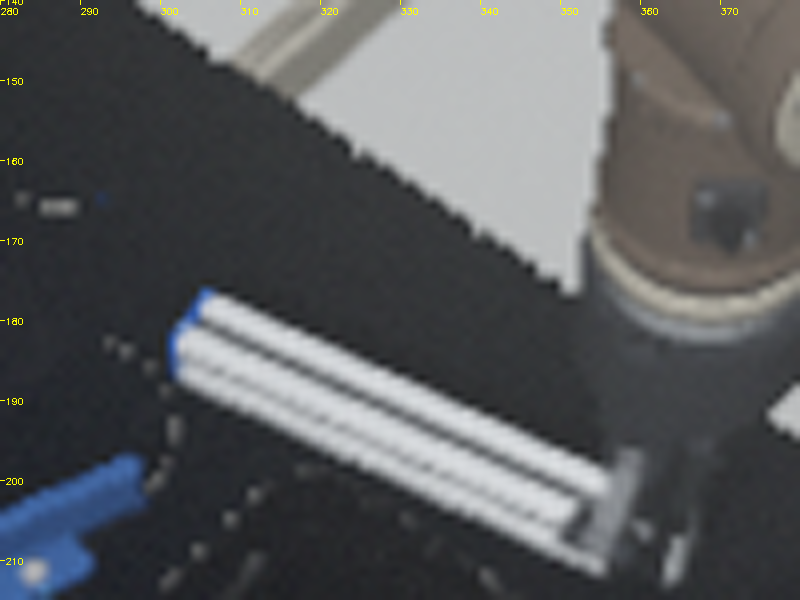

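View pics/t8.png

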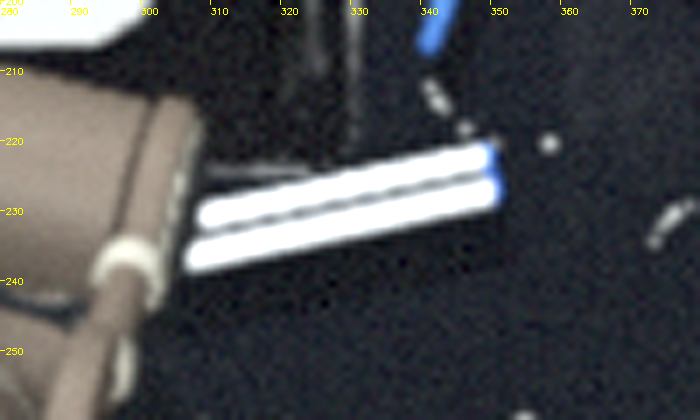

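```bash
cat >> h.py <<'E'
def edge(c,blue,black):
    """robot-side top edge px -> pose"""
    p=onz(c,np.array([blue,black],float)-.5,.025);d=p[0]-p[1];L=np.linalg.norm(d);u=d/L;n=np.array([-u[1],u[0]])
    B=p[0]+n*.0125; C=B-.09*u; K=B-.18*u
    post=np.array([.4855,-.398]); rim=np.array([.4903,-.199])
    O=np.array([.574,-.391]);a=-.38;R=np.array([[np.cos(a),np.sin(a)],[-np.sin(a),np.cos(a)]])
    yaw=np.degrees(np.arctan2(d[1],d[0]))
    print("L %.4f yaw %.1f theta %.1f u %s n %s"%(L,yaw,yaw+111.8,u.round(3),n.round(3)),"C",C.round(4),"blue",B.round(4),"black",K.round(4))
    print(" bay C",(R@(C-O)).round(4),"blue",(R@(B-O)).round(4),"black",(R@(K-O)).round(4),
     "post gap %.4f rim gap %.4f"%((C-post)@n-.0225,(rim-C)@n-.0125))
E
python3 - <<'E'
from h import *
edge(cam("side"),[305,176],[355.5,198.5])
c=cam("top")
edge(c,[350.8,229],[305.5,238.5])
E
```

```text
L 0.1639 yaw -78.4 theta 33.4 u [ 0.202 -0.979] n [0.979 0.202] C [ 0.4647 -0.1769] blue [ 0.4828 -0.2651] black [ 0.4466 -0.0887]
 bay C [-0.1809  0.1583] blue [-0.1314  0.0832] black [-0.2305  0.2334] post gap 0.0017 rim gap 0.0081
L 0.1468 yaw -79.2 theta 32.6 u [ 0.188 -0.982] n [0.982 0.188] C [ 0.4659 -0.1736] blue [ 0.4828 -0.262 ] black [ 0.449  -0.0852]
 bay C [-0.181   0.1618] blue [-0.1326  0.0859] black [-0.2295  0.2376] post gap 0.0004 rim gap 0.0067
```

Both views agree: yaw about -78.5°, post gap about 1 mm, rim gap about 7 mm. I'll push on with a slight left turn to gain clearance at the post.

{"op": "move_arm", "data": {
  "steps": [
    [[0.0005, -0.011, 0, 0, 0, 0.01], [0.001, -0.011, -0.002, 0, 0.009, 0.01], [0.001, -0.011, 0, 0, 0, 0.01], [0.0015, -0.011, 0, 0, 0, 0.005], [0.002, -0.01, 0, 0, 0, 0], [0.0, 0, 0, 0, 0, 0]]
  ]
}}

```text
time_s: 7.98
tool_pos: [0.4537, -0.13, 0.183]
ee_rot: [[0.972, 0.235, -0.003], [0.235, -0.972, 0.001], [-0.002, -0.001, -1.0]]
contact_force: [0.1, 0.6, -0.2]
finger_gap: -0.0001
```

Run:
```python
from h import *
s=telemetry.read_state();print(s["tool_pos"],s["ee_rot"].round(3).tolist(),s["contact_force"])
c=cam("side"); crop(c,250,130,350,205,8,"pics/s9.png",1.0)
c=cam("top"); crop(c,290,190,400,260,7,"pics/t9.png",1.3)
```

```text
[ 0.45373245 -0.13004644  0.18302782] [[0.972, 0.235, -0.003], [0.235, -0.972, 0.001], [-0.002, -0.001, -1.0]] [ 0.13322475  0.57798014 -0.18118982]
```

View pics/s9.png

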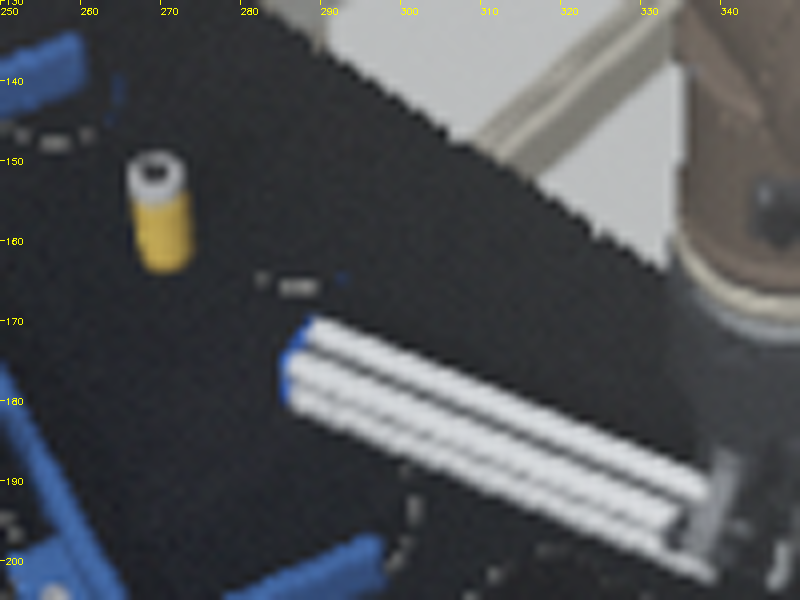

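View pics/t9.png

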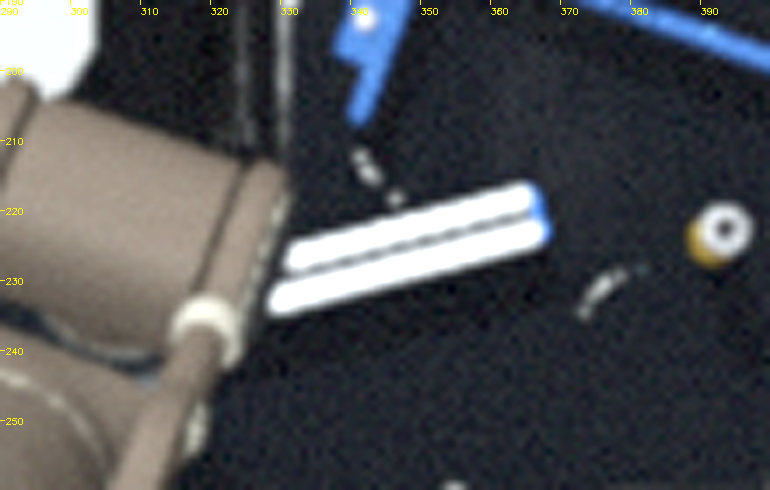

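Run:
```python
from h import *
edge(cam("side"),[288.5,169],[338.5,190])
edge(cam("top"),[366.8,225],[327.5,235])
```

```text
L 0.1644 yaw -77.0 theta 34.8 u [ 0.225 -0.974] n [0.974 0.225] C [ 0.4748 -0.2314] blue [ 0.4951 -0.3191] black [ 0.4546 -0.1437]
 bay C [-0.1513  0.1114] blue [-0.1     0.0375] black [-0.2026  0.1854] post gap 0.0046 rim gap 0.0098
L 0.1292 yaw -76.8 theta 35.0 u [ 0.229 -0.973] n [0.973 0.229] C [ 0.4739 -0.2253] blue [ 0.4945 -0.3129] black [ 0.4533 -0.1376]
 bay C [-0.1544  0.1168] blue [-0.1028  0.0431] black [-0.2061  0.1905] post gap 0.0057 rim gap 0.0095
```

{"op": "move_arm", "data": {
  "steps": [
    [[0.0026, -0.0113, 0, 0, 0, 0], [0.0026, -0.0113, 0, 0, 0, 0], [0.0026, -0.0113, 0, 0, 0, 0], [0.0026, -0.0113, 0, 0, 0, 0], [0.0026, -0.0113, 0, 0, 0, 0], [0.0026, -0.0113, 0, 0, 0, 0], [0.0026, -0.0113, 0, 0, 0, 0], [0, 0, 0, 0, 0, 0]]
  ]
}}

```text
time_s: 9.18
tool_pos: [0.4725, -0.2136, 0.1828]
ee_rot: [[0.972, 0.237, -0.004], [0.237, -0.972, 0.001], [-0.004, -0.002, -1.0]]
contact_force: [0.8, -0.5, 0.8]
finger_gap: 0.0003
```

Run:
```python
from h import *
s=telemetry.read_state();print(s["tool_pos"],s["ee_rot"].round(3).tolist(),s["contact_force"])
c=cam("side"); crop(c,230,130,330,205,8,"pics/s10.png",1.0)
c=cam("top"); crop(c,320,180,430,250,7,"pics/t10.png",1.3)
```

```text
[ 0.47252802 -0.21359771  0.18275083] [[0.972, 0.237, -0.004], [0.237, -0.972, 0.001], [-0.004, -0.002, -1.0]] [ 0.84926599 -0.5206569   0.80226595]
```

View pics/s10.png

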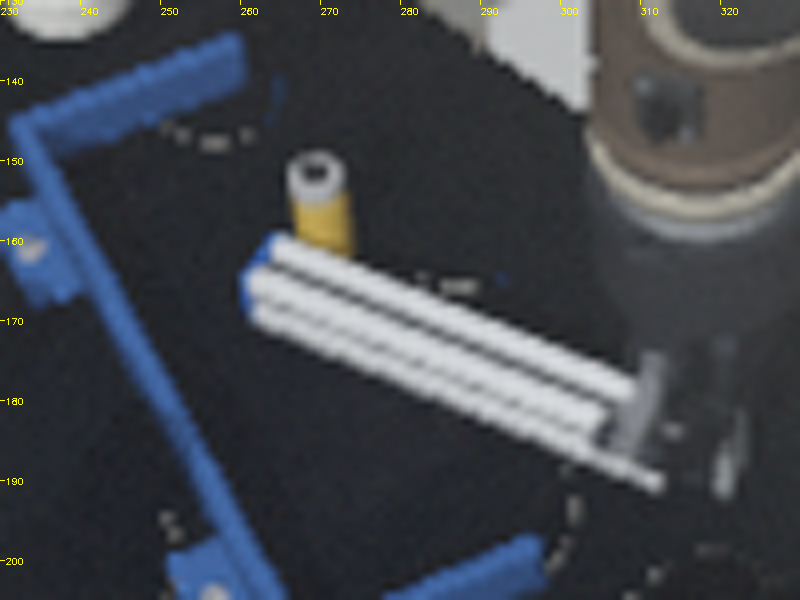

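View pics/t10.png

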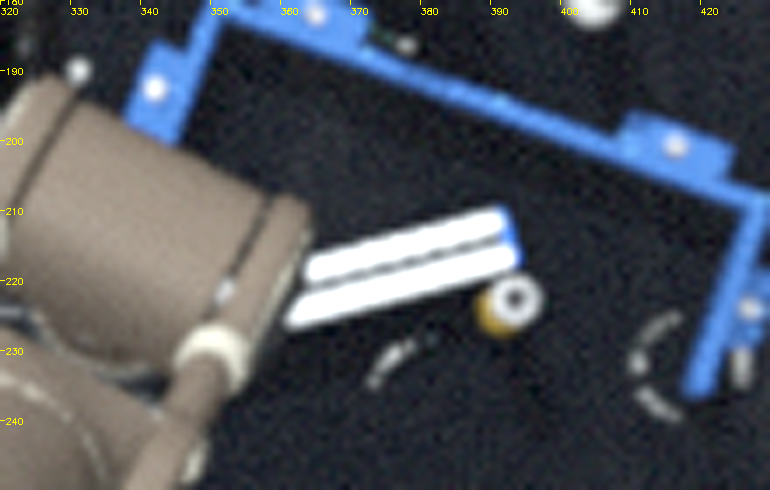

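Run:
```python
from h import *
edge(cam("side"),[264.3,158.5],[309.5,177.3])
edge(cam("top"),[392.7,218.3],[360,227])
```

```text
L 0.1544 yaw -76.8 theta 35.0 u [ 0.228 -0.974] n [0.974 0.228] C [ 0.4925 -0.3143] blue [ 0.5131 -0.4019] black [ 0.472  -0.2267]
 bay C [-0.1041  0.041 ] blue [-0.0525 -0.0328] black [-0.1557  0.1148] post gap 0.0034 rim gap 0.0117
L 0.1088 yaw -76.2 theta 35.6 u [ 0.238 -0.971] n [0.971 0.238] C [ 0.4929 -0.3091] blue [ 0.5144 -0.3965] black [ 0.4715 -0.2217]
 bay C [-0.1057  0.046 ] blue [-0.0533 -0.0272] black [-0.158   0.1192] post gap 0.0059 rim gap 0.0112
```

{"op": "move_arm", "data": {
  "steps": [
    [[0.0027, -0.0113, 0, 0, 0, 0], [0.0027, -0.0113, 0, 0, 0, 0], [0.0027, -0.0113, 0, 0, 0, 0], [0.0027, -0.0113, 0, 0, 0, 0], [0.0024, -0.01, 0, 0, 0, 0], [0, 0, 0, 0, 0, 0]]
  ]
}}

```text
time_s: 10.12
tool_pos: [0.4858, -0.271, 0.1823]
ee_rot: [[0.971, 0.238, -0.006], [0.238, -0.971, 0.003], [-0.005, -0.004, -1.0]]
contact_force: [-0.1, -0.2, -0.7]
finger_gap: 0.0003
```

Run:
```python
from h import *
s=telemetry.read_state();print(s["tool_pos"],s["ee_rot"].round(3).tolist(),s["contact_force"])
c=cam("side"); crop(c,220,130,320,205,8,"pics/s11.png",1.0)
c=cam("top"); crop(c,330,180,440,250,7,"pics/t11.png",1.3)
```

```text
[ 0.48581428 -0.27099997  0.18231704] [[0.971, 0.238, -0.006], [0.238, -0.971, 0.003], [-0.005, -0.004, -1.0]] [-0.13747563 -0.23367558 -0.73096205]
```

View pics/s11.png

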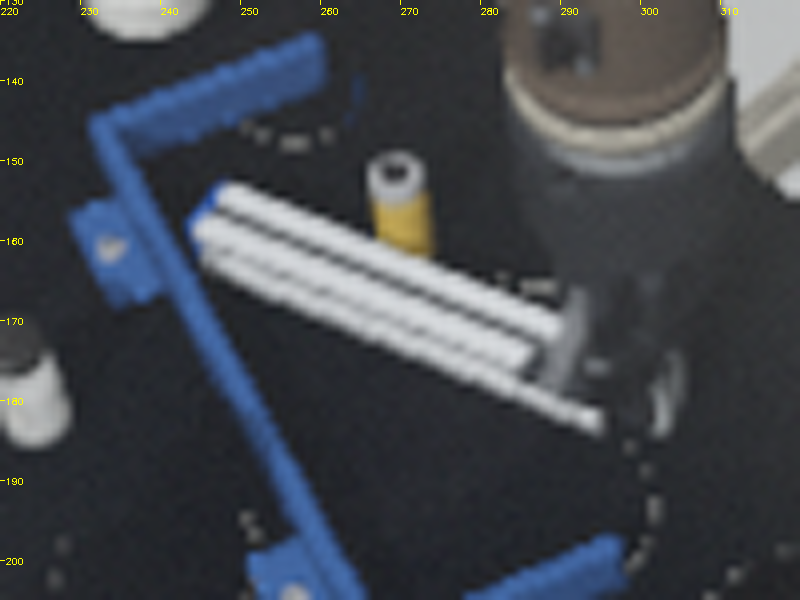

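View pics/t11.png

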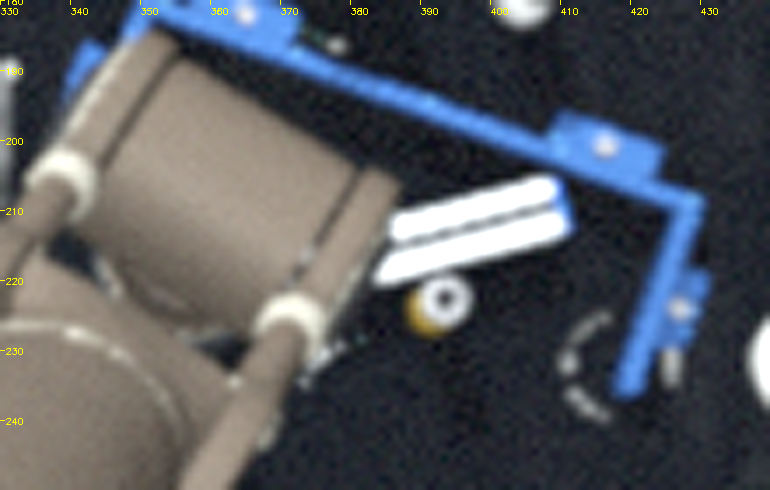

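Run:
```python
from h import *
edge(cam("side"),[248.3,152.3],[289.5,169.7])
edge(cam("top"),[410.7,213.3],[383,220.8])
```

```text
L 0.1450 yaw -77.1 theta 34.7 u [ 0.223 -0.975] n [0.975 0.223] C [ 0.5073 -0.3687] blue [ 0.5274 -0.4565] black [ 0.4873 -0.281 ]
 bay C [-0.0702 -0.0041] blue [-0.019  -0.0781] black [-0.1213  0.07  ] post gap 0.0053 rim gap 0.0087
L 0.0930 yaw -76.0 theta 35.8 u [ 0.242 -0.97 ] n [0.97  0.242] C [ 0.5077 -0.368 ] blue [ 0.5294 -0.4553] black [ 0.4859 -0.2806]
 bay C [-0.0702 -0.0032] blue [-0.0176 -0.0762] black [-0.1228  0.0698] post gap 0.0063 rim gap 0.0115
```

Blue end is in the bay at about (-18, -77) mm in the bay frame, behind the post. Both views agree within 2 mm. Now I'll back off, hop to the robot side near the black end, and turn the tool square to the fence.

{"op": "move_arm", "data": {
  "steps": [
    [[-0.002, 0.01, 0.005, 0, 0, 0], [0, 0, 0.05, 0, 0, 0], [-0.012, -0.013, 0, 0, 0, -0.155], [-0.013, -0.014, 0, 0, 0, -0.155], [-0.012, -0.014, 0, 0, 0, -0.155], [0, 0, -0.02, 0, 0, -0.155], [0, 0, -0.03, 0, 0, 0], [0, 0, -0.006, 0, 0, 0]]
  ]
}}

```text
time_s: 11.32
tool_pos: [0.4448, -0.2949, 0.1849]
ee_rot: [[0.923, -0.384, 0.0], [-0.384, -0.923, 0.008], [-0.003, -0.008, -1.0]]
contact_force: [0.4, 1.4, -1.2]
finger_gap: 0.0004
```

Run:
```python
from h import *
s=telemetry.read_state();print(s["tool_pos"],s["ee_rot"].round(3).tolist(),s["contact_force"])
c=cam("side"); crop(c,220,130,320,205,8,"pics/s12.png",1.0)
```

```text
[ 0.44478798 -0.2949209   0.1849007 ] [[0.923, -0.384, 0.0], [-0.384, -0.923, 0.008], [-0.003, -0.008, -1.0]] [ 0.35950919  1.4324922  -1.22525359]
```

View pics/s12.png

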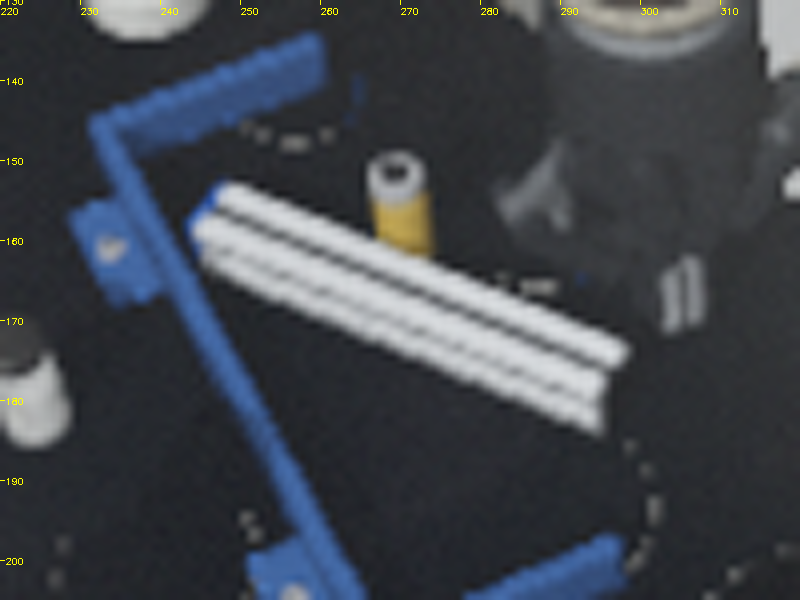

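{"op": "move_arm", "data": {
  "steps": [
    [[0.009, -0.005, -0.003, 0, 0, 0], [0.0085, -0.0035, 0, 0, 0, 0], [0.0085, -0.0035, 0, 0, 0, 0], [0.0085, -0.0035, 0, 0, 0, 0], [0.0085, -0.0035, 0, 0, 0, 0], [0.0085, -0.0035, 0, 0, 0, 0], [0, 0, 0, 0, 0, 0]]
  ]
}}

```text
time_s: 12.25
tool_pos: [0.5025, -0.3198, 0.1853]
ee_rot: [[0.924, -0.382, 0.006], [-0.382, -0.924, 0.004], [0.004, -0.006, -1.0]]
contact_force: [-0.4, -0.3, 0.5]
finger_gap: 0.0002
```

Run:
```python
from h import *
s=telemetry.read_state();print(s["tool_pos"],s["ee_rot"].round(3).tolist(),s["contact_force"])
c=cam("side"); crop(c,220,130,320,205,8,"pics/s13.png",1.0)
```

```text
[ 0.50253124 -0.31978137  0.18533687] [[0.924, -0.382, 0.006], [-0.382, -0.924, 0.004], [0.004, -0.006, -1.0]] [-0.41161994 -0.33287911  0.47503794]
```

View pics/s13.png

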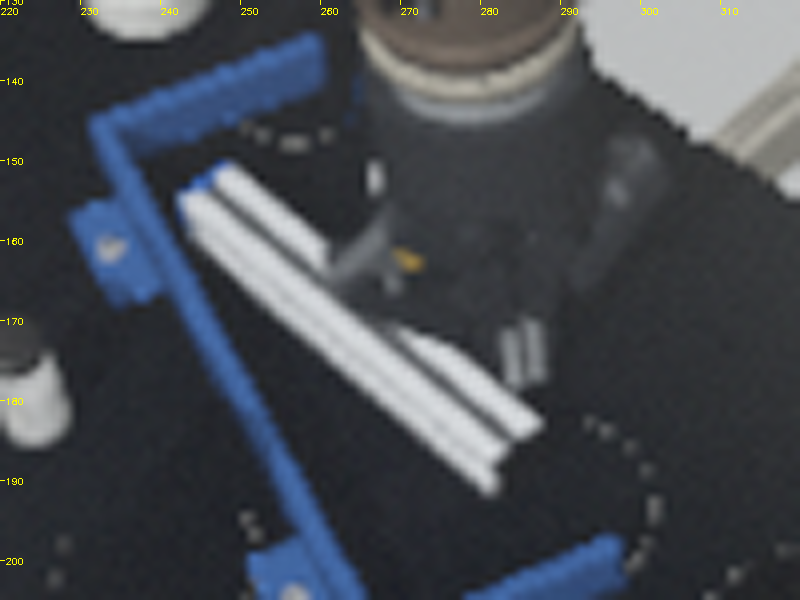

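Run:
```python
from h import *
edge(cam("side"),[247.5,150],[288,182.5])
c=cam("top"); crop(c,330,170,440,250,7,"pics/t13.png",1.3)
```

```text
L 0.1784 yaw -93.0 theta 18.8 u [-0.052 -0.999] n [ 0.999 -0.052] C [ 0.5276 -0.3785] blue [ 0.5229 -0.4684] black [ 0.5323 -0.2886]
 bay C [-0.0477 -0.0056] blue [-0.0187 -0.0908] black [-0.0766  0.0796] post gap 0.0186 rim gap -0.0592
```

View pics/t13.png

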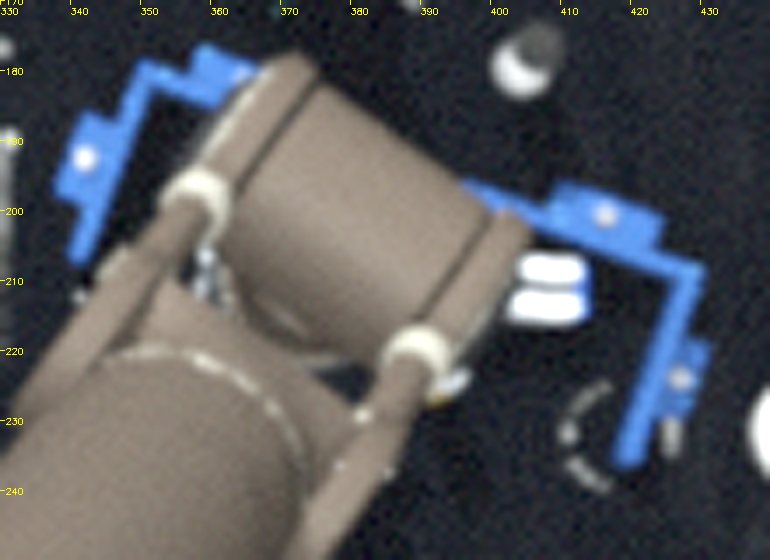

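{"op": "move_arm", "data": {
  "steps": [
    [[0.0075, -0.003, -0.002, 0, 0.005, 0], [0.0075, -0.003, 0, 0, 0, 0], [0.0075, -0.003, 0, 0, 0, 0], [0.0075, -0.003, 0, 0, 0, 0], [0.005, -0.002, 0, 0, 0, 0], [0, 0, 0, 0, 0, 0]]
  ]
}}

```text
time_s: 13.15
tool_pos: [0.5385, -0.3339, 0.1825]
ee_rot: [[0.924, -0.383, -0.002], [-0.383, -0.924, 0.006], [-0.004, -0.005, -1.0]]
contact_force: [1.0, 0.4, 0.1]
finger_gap: 0.0
```

Run:
```python
from h import *
s=telemetry.read_state();print(s["tool_pos"],s["ee_rot"].round(3).tolist(),s["contact_force"])
c=cam("side"); crop(c,220,130,320,215,8,"pics/s14.png",1.0)
```

```text
[ 0.53850486 -0.33386961  0.18251353] [[0.924, -0.383, -0.002], [-0.383, -0.924, 0.006], [-0.004, -0.005, -1.0]] [1.04154022 0.44397648 0.11246483]
```

View pics/s14.png

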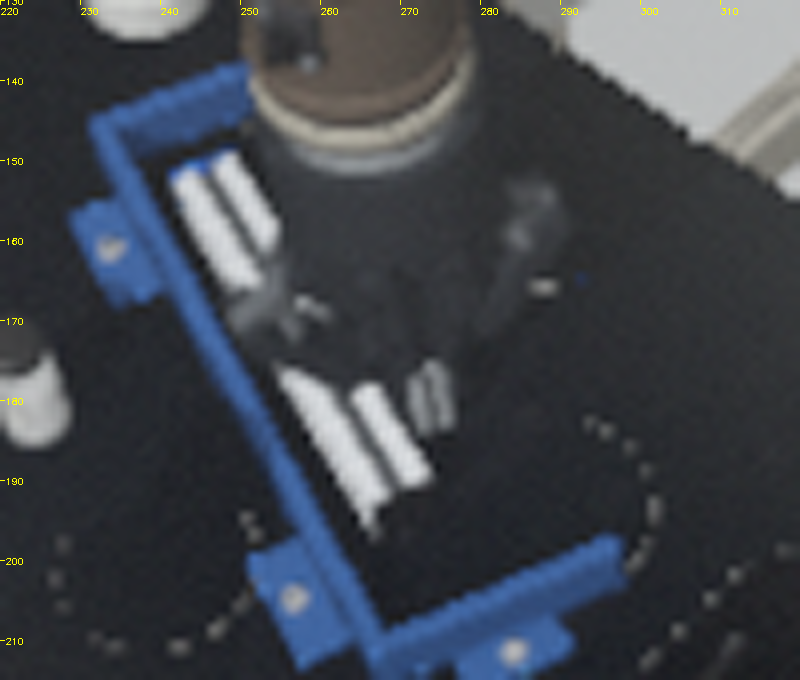

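Run:
```python
from h import *
edge(cam("side"),[249,148.3],[274,189.5])
```

```text
L 0.1766 yaw -110.2 theta 1.6 u [-0.345 -0.939] n [ 0.939 -0.345] C [ 0.5455 -0.389 ] blue [ 0.5145 -0.4734] black [ 0.5766 -0.3045]
 bay C [-0.0272 -0.0087] blue [-0.0247 -0.0986] black [-0.0297  0.0813] post gap 0.0307 rim gap -0.1299
```

{"op": "move_arm", "data": {
  "steps": [
    [[-0.008, 0.003, 0, 0, 0, 0], [-0.0055, -0.014, 0, 0, 0, 0], [-0.0055, -0.0135, 0, 0, 0, 0], [-0.0045, -0.012, 0, 0, 0, 0], [0.006, -0.0025, 0, 0, 0, 0], [0.006, -0.0025, 0, 0, 0, 0], [0.006, -0.0025, 0, 0, 0, 0], [0, 0, 0, 0, 0, 0]]
  ]
}}

```text
time_s: 14.25
tool_pos: [0.5313, -0.3815, 0.1827]
ee_rot: [[0.923, -0.384, -0.003], [-0.384, -0.923, 0.006], [-0.005, -0.005, -1.0]]
contact_force: [0.2, -0.6, 0.5]
finger_gap: 0.0001
```

Run:
```python
from h import *
s=telemetry.read_state();print(s["tool_pos"],s["ee_rot"].round(3).tolist(),s["contact_force"])
p=s["tool_pos"][:2]-s["ee_rot"][:2,2]*0+s["ee_rot"][:2,2]*.17-np.array([.574,-.391]);print("tip bay",p@[.929,-.371],p@[.371,.929])
c=cam("side"); crop(c,220,130,320,215,8,"pics/s15.png",1.0)
```

```text
[ 0.53127872 -0.38147573  0.18265441] [[0.923, -0.384, -0.003], [-0.384, -0.923, 0.006], [-0.005, -0.005, -1.0]] [ 0.166457   -0.61094715  0.51403928]
tip bay -0.04411957875320385 -0.006185305766020305
```

View pics/s15.png

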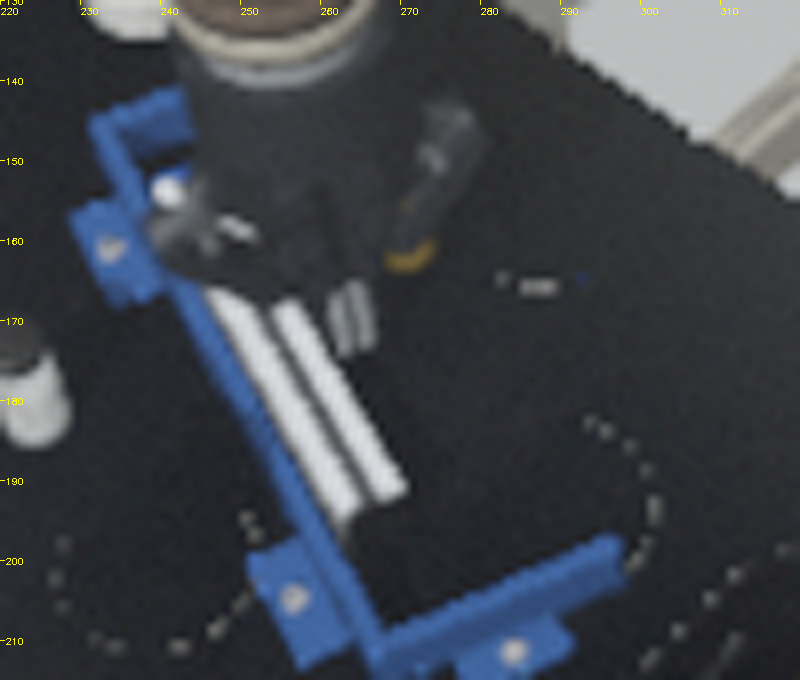

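{"op": "move_arm", "data": {
  "steps": [
    [[0.003, -0.001, 0, 0, 0, 0], [0.003, -0.001, 0, 0, 0, 0], [0, 0, 0, 0, 0, 0]]
  ]
}}

```text
time_s: 14.68
tool_pos: [0.5366, -0.3824, 0.1822]
ee_rot: [[0.924, -0.383, -0.007], [-0.383, -0.924, 0.009], [-0.01, -0.005, -1.0]]
contact_force: [-1.3, 0.1, 0.2]
finger_gap: -0.0001
```

{"op": "move_arm", "data": {
  "steps": [
    [[0.003, -0.001, 0, 0, -0.005, 0], [0.003, -0.001, 0, 0, 0, 0], [0, 0, 0, 0, 0, 0]]
  ]
}}

```text
time_s: 15.05
tool_pos: [0.5382, -0.3832, 0.1813]
ee_rot: [[0.924, -0.381, -0.018], [-0.381, -0.924, 0.016], [-0.023, -0.009, -1.0]]
contact_force: [0.5, -0.2, 0.1]
finger_gap: -0.0003
```

Run:
```python
from h import *
s=telemetry.read_state();print(s["tool_pos"],s["ee_rot"].round(3).tolist(),s["contact_force"])
p=s["tool_pos"][:2]+s["ee_rot"][:2,2]*.17-np.array([.574,-.391]);print("tip bay",p@[.929,-.371],p@[.371,.929])
c=cam("side"); crop(c,220,130,320,215,8,"pics/s16.png",1.0)
```

```text
[ 0.53822052 -0.3832304   0.18129213] [[0.924, -0.381, -0.018], [-0.381, -0.924, 0.016], [-0.023, -0.009, -1.0]] [ 0.46584989 -0.19883761  0.06995252]
tip bay -0.03994138758626219 -0.004561251529507553
```

View pics/s16.png

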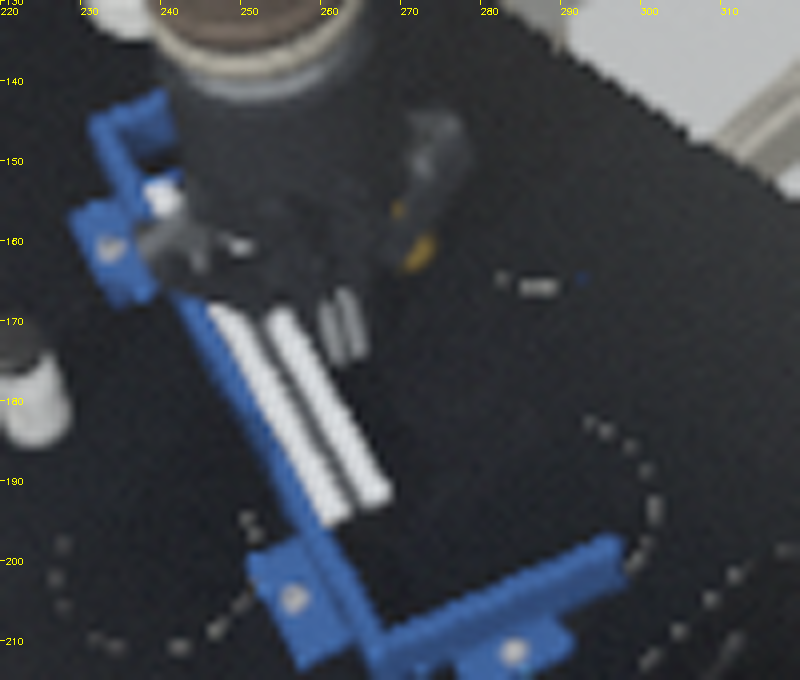

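{"op": "move_arm", "data": {
  "steps": [
    [[0.004, -0.0015, 0, 0, -0.01, 0], [0.004, -0.0015, 0, 0, -0.01, 0]]
  ]
}}

```text
time_s: 15.35
tool_pos: [0.5397, -0.3845, 0.1801]
ee_rot: [[0.925, -0.378, -0.022], [-0.378, -0.926, 0.028], [-0.031, -0.017, -0.999]]
contact_force: [-15.9, 3.1, 11.2]
finger_gap: -0.0
```

Run:
```python
from h import *
s=telemetry.read_state();print(s["tool_pos"],s["ee_rot"].round(3).tolist(),s["contact_force"],s["torque"])
p=s["tool_pos"][:2]+s["ee_rot"][:2,2]*.17-np.array([.574,-.391]);print("tip bay",p@[.929,-.371],p@[.371,.929])
```

```text
[ 0.5396708  -0.38447753  0.18009454] [[0.925, -0.378, -0.022], [-0.378, -0.926, 0.028], [-0.031, -0.017, -0.999]] [-15.94482876   3.12363573  11.18115688] [0.36051464 2.29324954 0.06386063]
tip bay -0.03956066209717903 -0.0036698849164000865
```

A 16 N reaction shows the rail is seated on the fence; the tip has stopped at -39.6 mm against the expected -39.5 mm. Backing off, then lifting clear.

{"op": "move_arm", "data": {
  "steps": [
    [[-0.012, 0.005, 0, 0, 0, 0], [-0.006, 0.003, 0.02, 0, 0, 0], [0, 0, 0.06, 0, 0, 0], [0, 0, 0.06, 0, 0, 0], [-0.03, 0.04, 0.02, 0, 0, 0], [-0.04, 0.06, 0, 0, 0, 0], [-0.04, 0.06, 0, 0, 0, 0], [0, 0.06, 0, 0, 0, 0]]
  ]
}}

```text
time_s: 16.35
tool_pos: [0.4191, -0.1671, 0.3455]
ee_rot: [[0.923, -0.385, 0.004], [-0.385, -0.923, 0.017], [-0.003, -0.017, -1.0]]
contact_force: [0.9, 0.3, 0.9]
finger_gap: 0.0001
```

Run:
```python
from h import *
s=telemetry.read_state();print(s["tool_pos"],s["contact_force"])
c=cam("side"); crop(c,210,110,310,215,7,"pics/s17.png",1.0)
c=cam("top"); crop(c,330,170,440,250,7,"pics/t17.png",1.3)
```

```text
[ 0.41906008 -0.16712302  0.34550458] [0.86784701 0.26803986 0.9111548 ]
```

View pics/s17.png

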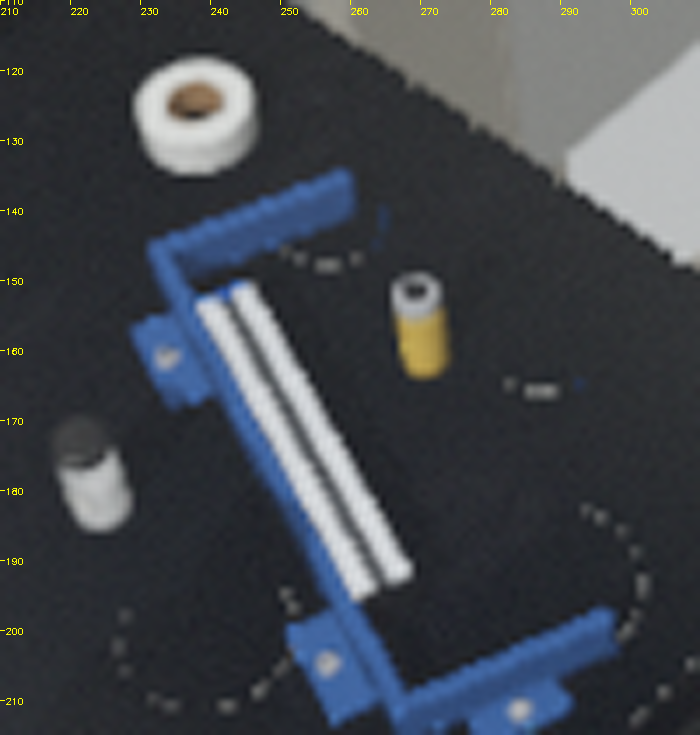

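View pics/t17.png

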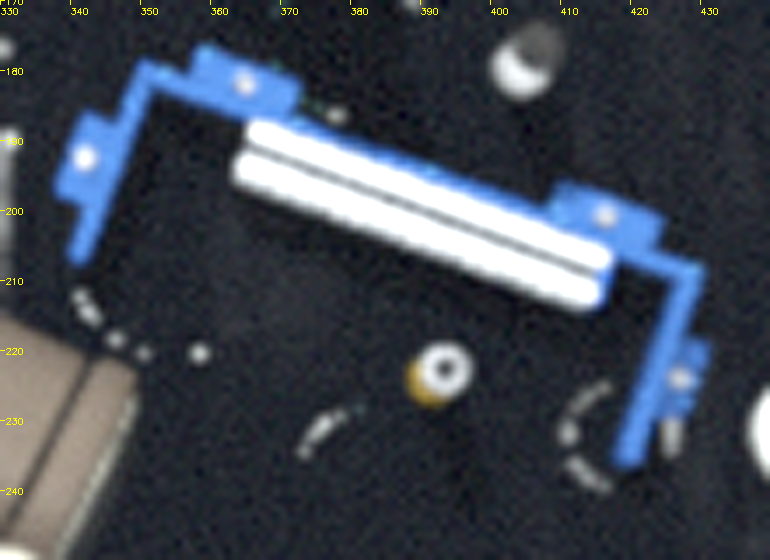

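The rail lies flush along the fence in both views. Top view: (364,190) to (416,210). Side view: (240,152) to (265,194). Last numeric check before handing in.

Run:
```python
from h import *
s=cam("side");c=cam("top")
edge(s,[245,149.8],[268.2,191])
edge(c,[414.5,213.7],[362.7,196])
f=onz(c,np.array([[353,183.3],[425.5,210.5]])-.5,.024);d=f[1]-f[0];print("fence yaw",np.degrees(np.arctan2(d[1],d[0])))
S=lambda n,l,z: print("side",n,onz(s,np.array([l])-.5,z).round(4).tolist())
S("vial",[221,171],.05); S("tape",[237,124.5],.019)
crop(s,420,230,460,280,8,"pics/st.png")
```

```text
L 0.1738 yaw -111.4 theta 0.4 u [-0.365 -0.931] n [ 0.931 -0.365] C [ 0.5593 -0.3949] blue [ 0.5265 -0.4787] black [ 0.5921 -0.3111]
 bay C [-0.0122 -0.0091] blue [-0.0116 -0.0991] black [-0.0128  0.0809] post gap 0.0451 rim gap -0.1482
L 0.1757 yaw -110.2 theta 1.6 u [-0.345 -0.939] n [ 0.939 -0.345] C [ 0.5585 -0.3904] blue [ 0.5275 -0.4749] black [ 0.5895 -0.3059]
 bay C [-0.0146 -0.0052] blue [-0.0121 -0.0951] black [-0.0171  0.0848] post gap 0.0434 rim gap -0.1425
fence yaw -111.9174680792473
side vial [[0.6269, -0.4513]]
side tape [[0.4549, -0.5755]]
```

View pics/st.png

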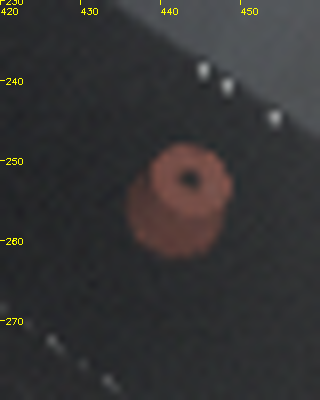

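The stopper is still at pixel (441.5, 252.5), and the vial and tape look unchanged. Handing in.

Run:
```python
from workcell import manip
print(manip.hand_in())
```

```text
the job is handed in; nothing more can be done
None
```

The rail is stowed flush along the back fence with its blue end behind the post, and the job is handed in at about 17 s of the 72 s allowed. I moved it only by pushing with the closed fingertips. I set its angle with two nudges and pushed the black end along a line between the sink rim and the post. Then I swung the black end in and pressed the rail against the fence.

| Last check | Side view | Top view | Limit |
|---|---|---|---|
| Rail centre x in the bay | -12.2 mm | -14.6 mm | -18 to -8 mm |
| Rail centre y in the bay | -9 mm | -5 mm | ±44 mm |
| Blue end y in the bay | -99 mm | -95 mm | below -46 mm |
| Angle to the fence | 0.4° | 1.6° | 3.4° (0.06 rad) |

- **Disagreement between views:** they differ by 2.4 mm in x, about 4 mm in y and 1.2° in angle. Both are within limits.
- **Seating:** the pressing force rose to about 16 N with the tip stopped at -39.6 mm, against the -39.5 mm expected for a flush rail.
- **Loose items:** the stopper sits at the same pixel in the side view as at the start. The vial and tape looked unmoved in the last pictures, but I did not measure them again.
- **Arm:** it was clear of everything at hand-in.

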